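Empty the pod holder into the waste caddy

TASK

Empty the used coffee pod out of the steel pod holder into the open waste caddy, and stand the empty holder the right way up in the middle of the round drip tray on the worktop, so that it can drain. Leave the caddy with its lid shut, and do not disturb the cups, the spoon, the sugar or the jam.

Things in the scene. Friction and masses are not known exactly. Their poses are not given: they have to be found in the camera images.
- pod_holder: Pod holder, loose, 0.24 kg: shallow round steel dish with a black bar handle along its own -x. Origin: centre of its underside, z up. Foot 64 mm across, 12 mm high; dish above it 79 mm across, flaring to 102 mm at the rim at z = 23 mm. Starts level on the worktop left or right of the caddy, the pod in it, handle towards the robot within 20 degrees.
- holder_dish (a point): Middle of the dish's flat inner floor, 16 mm above the holder's underside; the floor is 73 mm across and the inner wall slopes up and outward at about 45 degrees, 7 mm high.
- holder_grip (a point): Point on the handle's centre line, good to pinch, 85 mm from the dish's centre and 34 mm above the underside; axes as the holder's. The handle is a level bar 20 mm wide (y) and 16 mm high, from 57 to 155 mm from the dish's centre.
- used_pod: Used coffee pod: stiff flat beige disc 68 mm across, 10 mm thick, 14 g, lying in the dish, the sloping wall close round it, so that fingers cannot get at its edge. Origin: centre of its underside. Held by its weight only: it stays put in a level dish and slides out when the dish is tipped to some 80 to 120 degrees; shake if it sticks.
- drip_tray: Round drip tray, bright slats and black rim, 113 mm across, loose, 0.25 kg, on the worktop on the other side of the caddy from the holder. Origin: centre of its underside. Flat inside, 88 mm across, 4 mm above the worktop, rim 12 mm high: the holder's foot stands inside with 12 mm to spare all round, its handle passing over the rim.
- caddy: Food-waste caddy, fixed: open grey box 180 (x) x 200 (y) x 120 mm high, 5 mm walls, a 6 mm black collar outside the rim, wire bail folded down over the front. Origin: centre of its underside; its front (own -x) faces roughly the robot. Mouth at z = 120 mm, inner floor at 5 mm. The lid is hinged along the far (+x) top edge, 90 mm from the centre.
- caddy_lid (a joint): Angle of the caddy's grey-green lid (rad): 0 shut, 1.57 upright, 1.9 its stop. A plate 180 (from the hinge) x 200 x 8 mm, 0.15 kg, on a nearly free hinge: it starts open, leaning back from the robot on its stop at about 1.9, and falls shut by itself once it is pushed forward past upright.
- caddy_lid_handle (a point): End of the round black knob on the lid's outer face, on its middle line 150 mm from the hinge, standing 35 mm off that face; while the lid is open it points away from the robot.
- caddy_lid_hinge (a point): Middle of the lid's hinge line, which runs along the caddy's y, at the far edge of the mouth.
- espresso_a: White espresso cup with dots, 63 x 92 x 55 mm, bystander. Origin: underside.
- espresso_b: The same, a second cup, bystander.
- sugar_sprinkler: Slim shaker with a green label and black cap, 40 mm across, 105 mm high, bystander. Origin: centre of its underside.
- jam_jar: Jar of red jam with a white lid, 69 mm across, 99 mm high, bystander. Origin: centre of its underside.
- teaspoon: Steel teaspoon, 132 x 26 x 9 mm, lying on the worktop, bystander.
There are look-alikes about, which are no part of the job. Leave any blue or orange look-alike of the used_pod alone.

How it is judged:
On the way, in this order (a step that is already met when the one before it is completed fails the run):
1. The used pod lies in the caddy (x of used_pod in the frame of caddy between -0.085 and 0.085 m and y of used_pod in the frame of caddy between -0.095 and 0.095 m and z of used_pod in the frame of caddy below 0.09 m), for 0.2 s.
2. The pod holder stands upright in the drip tray (horizontal distance between pod_holder and drip_tray below 0.02 m and angle between pod_holder's own z axis and vertical below 0.12 rad and z of pod_holder in the frame of drip_tray between 0 and 0.014 m), for 0.2 s.
At the end, for the whole second after the job is handed in: The used pod lies inside the caddy, below its rim; the pod holder stands at rest, upright (within 7 degrees), with its foot in the drip tray, its centre within 20 mm of the tray's centre; the caddy's lid is shut (below 0.06 rad) (all of step 1 and all of step 2 and value of joint caddy_lid below 0.06 rad and linear speed of pod_holder below 0.02 m/s and linear speed of used_pod below 0.03 m/s); the robot touches nothing.
It fails at once if A bystander (cup, sugar shaker, jam jar or teaspoon) is pushed more than 30 mm from its place (distance of any of espresso_a, espresso_b, sugar_sprinkler, jam_jar, teaspoon from where it was at the start of the episode above 0.03 m).
It also fails if it takes over 72 s, if anything falls off the work surface, if the arm or the gripper's body presses on something with over 40 N, if the wrist force passes 120 N, or if a joint passes its speed limit or range.

ROBOT

A 7-joint arm with a two-finger parallel gripper is mounted at the origin on a cart in front of the work surface, level with it; the furniture and walls round the work are solid. World frame = base frame: x ahead of the robot, y to its left, z up, the work surface at z = 0. Lengths are in m, angles in rad, forces in N, time in s.
With the tool pointing down it reaches from about 0.4 to 0.85 m from the base axis. Payload 10.4 kg.
Tool frame: the origin (TCP) lies midway between the tips of the shut fingers; the grasp point (between the pads) lies 19 mm behind it; z points along the fingers, y is the line along which they close (so a half turn about z gives the same grasp; the last joint's range is limited). The gripper opens to 87 mm and grips with 3 to 60 N. Pads are 19 mm wide; open, the fingers measure 117 mm over their backs; the gripper's body (75 mm by 190 mm) begins 51 mm behind the grasp point.
Start: joints at [-1.185, 0.332, -0.065, 1.46, 0.022, 1.35, -0.088], TCP at [0.248, 0.574, 0.223] pointing down, gripper open.
Joint ranges: [-2.6, 2.6], [-0.5, 2.12], [-1.47, 1.34], [0.16, 2.42], [-1.27, 4.41], [0.06, 2.06], [-2.6, 2.6]. Speed limits (rad/s): [2.22, 2.22, 2.79, 2.79, 3.14, 3.14, 3.14].

INTERFACE

Orientations are given as a unit quaternion [x, y, z, w].
In Python, from bench import r gives the robot as it stands.
- The arm moves only by the tool apply_moves, never from a script. Its argument "steps" is a list of rows, each a list of 7 numbers: the turn, a rotation vector about the tool's x, y, z in rad, then the shift along the tool's x, y, z in mm, then the opening, from -1 (shut) to 1 (fully open). In form: [[ax, ay, az, x, y, z, claw], ...]. A call has 1 to 20 rows; each row is the pose to reach, as a shift and turn from the pose commanded when the call began, along the tool's axes at that moment; what a row does not reach only later rows make up. A row lasts 1/12 s, in which the tool goes at most 41.7 mm and 7.16 degrees, less where a joint would pass 70% of its speed; a pose out of reach is approached as far as the arm can. A call with a gripper value outside its range is refused whole. The fingers move at their own pace and stop on an object; "force" is the grip in N (left out, the last holds). Time passes only in rows, so rows that repeat a pose let the fingers close. It gives the time, the measured TCP pose, the force, the opening and the grip force at its end, in the units of the state.
- r.read_state(): the state, without advancing time (a new reading comes with each control period).
- r.camera(name): name is "side" or "top"; returns a dict with "pixels" (400x640x3 uint8, red, green, blue), "z_map" (400x640 float32, m along the optical axis (not along the pixel's ray), 0 where there is no reading), "fovy" (degrees; the focal length in pixels is half the picture's height over the tangent of half this angle, whatever the lens; pixels are square), "cx", "cy" (the principal point, pixels), "position" and "orientation" of the camera in the world. Camera axes: x right, y down, z forward; pixel columns grow to the right and rows downward; lengths in m; the calibration is good to about 2 mm. A picture is of the moment at which its call begins.
- r.close_job(): hands the job in; it is judged then, once.
The state is a dict: "time": time; "joint_positions": joint angles; "joint_vel": joint speeds; "joint_torque": joint torques, N m; "ee_pos": TCP position; "eef_rot": TCP orientation; "ft_force": force on the tool from outside, world axes, zero at the start; "torque": the same for the moment, N m; "width": finger opening in m; "grip_force": force on a finger pad.
Only numpy, scipy, OpenCV 4.12 (cv2) and the standard library are available. Lean on these libraries where they do the work, as an engineer would, in place of code of your own. Each camera call takes 0.05 s, during which the arm holds its last target. There are 200 camera calls.

## Working session

There is one attempt and no reset: what is moved stays moved. The work goes in short steps, Python scripts to look and compute and a tool call to move; the robot and the scene stay as the last step left them, time stands still between calls to the robot, and variables do not carry over. Pictures are saved under pics/ and viewed, at most 10 in all, crops included, and the job is handed in when it is done.

Besides the shell and the picture viewer there is one more tool, called after "Call:" by a JSON object that holds its "fn" and its "kwargs", one argument or row to a line. apply_moves: Moves the arm, as the interface text tells. Its arguments: {"type":"object","properties":{"steps":{"type":"array","items":{"type":"array","items":{"type":"number"}}},"force":{"type":"number"}},"required":["steps"]}

```bash
mkdir -p pics; cat > h.py <<'E'
import numpy as np,cv2
from scipy.spatial.transform import Rotation as R
from bench import r
def cam(n):
    c=r.camera(n); c['f']=200/np.tan(np.radians(c['fovy'])/2); c['R']=R.from_quat(c['orientation']).as_matrix(); return c
def ray(c,u,v): return c['R']@np.array([(u-c['cx'])/c['f'],(v-c['cy'])/c['f'],1.])
def plane(c,u,v,z):
    d=ray(c,u,v); p=np.array(c['position']); return p+d*(z-p[2])/d[2]
def cloud(c):
    v,u=np.mgrid[:400,:640]; z=c['z_map']
    P=np.stack([(u-c['cx'])/c['f']*z,(v-c['cy'])/c['f']*z,z],-1)@c['R'].T+np.array(c['position'])
    P[z==0]=np.nan; return P
E
python3 - <<'E'
from h import *
for n in('top','side'):
    c=cam(n); cv2.imwrite(f'pics/{n}0.png',c['pixels'][:,:,::-1]); np.save(f'{n}0.npy',cloud(c)); print(n,c['position'],c['R'].round(3).tolist(),c['fovy'],c['cx'],c['cy'])
s=r.read_state(); print(s)
E
```

```text
top [ 0.40200926 -0.03534446  1.11957952] [[0.029, -0.99, 0.137], [-1.0, -0.029, 0.0], [0.004, -0.137, -0.991]] 57.00315901799908 321.65829350828596 195.2666651708502
side [ 0.21280086 -1.19136384  0.59175135] [[0.957, -0.097, 0.272], [-0.289, -0.356, 0.889], [0.011, -0.93, -0.369]] 47.728368518338165 320.0971516881272 199.39000075242976
{'time': 0.1, 'joint_positions': array([-1.18457118,  0.332763  , -0.06471288,  1.4608222 ,  0.02160436,
        1.34991481, -0.08851647]), 'joint_vel': array([ 1.26381599e-04, -8.52717725e-05,  9.92914037e-04, -2.53821913e-03,
        7.42918819e-04, -1.33630393e-03,  6.39697603e-04]), 'joint_torque': array([ 1.78409060e-03, -6.24546003e+01,  2.48618791e-02, -3.90713954e+01,
       -6.13780017e-02,  3.67897656e-02,  1.11536897e-04]), 'ee_pos': array([0.24832106, 0.57318655, 0.22187884]), 'eef_rot': array([ 2.02984551e-01,  9.79181753e-01, -5.98224276e-04, -9.58138943e-05]), 'ft_force': array([-0.77889702,  0.04728901,  0.23645464]), 'torque': array([0.01878896, 0.04933499, 0.02078306]), 'grip_force': 0.0, 'width': 0.08702640417831707}
```

View pics/top0.png

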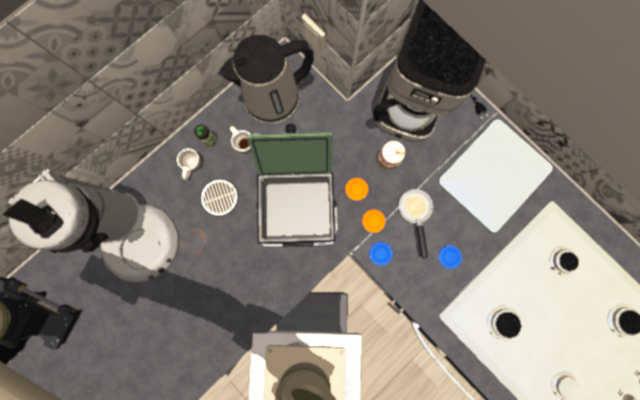

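View pics/side0.png

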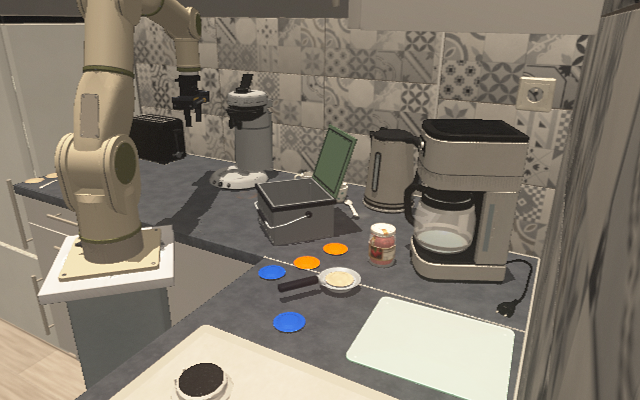

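The top view shows the holder at (415,206) with its handle running to (421,250). The caddy is at (297,208) with the lid leaning back at (291,154), the tray is at (219,197), and the cups are at (188,158) and (241,139). The sugar is at (205,133), the jam at (392,153), and the orange and blue look-alikes sit between caddy and holder.

```bash
python3 - <<'E'
from h import *
c=cam('top'); im=c['pixels']; P=np.load('top0.npy'); hsv=cv2.cvtColor(im,cv2.COLOR_RGB2HSV)
def pt(u,v): return P[v,u].round(3).tolist()
for n,(u,v) in dict(pod=(415,206),handle=(420,235),handle_end=(422,254),jam=(392,153),tray=(219,197),cupa=(188,158),cupb=(241,139),sugar=(203,130),knob=(290,129),lidtop=(291,137),lidlow=(291,170),o1=(357,189),o2=(373,221),b1=(381,254)).items(): print(n,pt(u,v))
X,Y,Z=P[...,0],P[...,1],P[...,2]
def reg(u0,u1,v0,v1):
    m=np.zeros(im.shape[:2],bool); m[v0:v1,u0:u1]=1; return m
def ell(m,z,name):
    cs,_=cv2.findContours(m.astype(np.uint8),cv2.RETR_EXTERNAL,cv2.CHAIN_APPROX_NONE); k=max(cs,key=cv2.contourArea)
    e=cv2.fitEllipse(k); print(name,np.round(e[0],1),np.round(e[1],1),plane(c,*e[0],z).round(4),'minrect',cv2.minAreaRect(k)); return k
pod=reg(395,437,185,230)&(hsv[...,0]>8)&(hsv[...,0]<30)&(hsv[...,1]>50)&(hsv[...,2]>120)
ell(pod,.026,'pod')
rim=reg(390,440,182,224)&(hsv[...,2]>110); ell(rim,.023,'rim')
h=reg(408,436,224,264)&(hsv[...,2]<60); k=ell(h,.042,'handle')
vx,vy,x0,y0=cv2.fitLine(k,2,0,.01,.01).ravel(); a=plane(c,x0,y0,.042); b=plane(c,x0+20*vx,y0+20*vy,.042); print('handle dir',a,np.degrees(np.arctan2(*(a-b)[[1,0]])))
tr=reg(195,245,175,220)&(hsv[...,2]>110); ell(tr,.004,'tray slats')
# tray by depth
m=reg(195,245,172,222)&(Z>.006)&(Z<.02); print('tray depth bbox',X[m].min(),X[m].max(),Y[m].min(),Y[m].max(),m.sum())
# caddy rim by depth
m=reg(245,350,160,255)&(Z>.105)&(Z<.135); 
pts=np.stack([X[m],Y[m]],-1).astype(np.float32); print('caddy rim',cv2.minAreaRect(pts),m.sum(),np.median(Z[m]))
l=reg(245,340,133,176)&(hsv[...,0]>35)&(hsv[...,0]<80)&(hsv[...,1]>60); print('lid',X[l].min(),X[l].max(),Y[l].min(),Y[l].max(),Z[l].min(),Z[l].max())
# spoon: side view cloud
S=np.load('side0.npy')
for u,v in [(350,208),(345,200),(355,212),(340,270),(380,245)]: print(u,v,S[v,u].round(3))
print('sideview obstacles z: coffee machine', S[140,470],S[250,420],'kettle',P[45,265])
cv2.imwrite('pics/crop.png',cv2.resize(im[100:270,170:470,::-1],None,fx=2.6,fy=2.6,interpolation=cv2.INTER_CUBIC))
E
```

```text
pod [0.529, -0.314, 0.027]
handle [0.443, -0.325, 0.04]
handle_end [0.389, -0.33, 0.041]
jam [0.671, -0.231, 0.1]
tray [0.541, 0.276, 0.011]
cupa [0.659, 0.378, 0.015]
cupb [0.724, 0.22, 0.012]
sugar [0.72, 0.308, 0.106]
knob [0.68, 0.046, 0.263]
lidtop [0.652, 0.04, 0.287]
lidlow [0.603, 0.05, 0.146]
o1 [0.578, -0.142, 0.011]
o2 [0.482, -0.192, 0.012]
b1 [0.385, -0.216, 0.012]
pod [415.  205.9] [19.7 20.4] [ 0.5299 -0.3146  0.026 ] minrect ((415.0, 206.0), (20.0, 20.0), 90.0)
rim [418.  205.7] [39.2 56.3] [ 0.5312 -0.3245  0.023 ] minrect ((414.5, 202.5), (41.0, 49.0), 90.0)
handle [418.4 240.6] [ 2.6 31.5] [ 0.4268 -0.3198  0.042 ] minrect ((418.419921875, 240.93995666503906), (28.567113876342773, 2.828427314758301), 81.8698959350586)
handle dir [ 0.4263111  -0.31994416  0.042     ] 8.212987349319938
tray slats [218.7 196.9] [36.4 38.1] [0.5425 0.2791 0.004 ] minrect ((218.7500457763672, 196.75003051757812), (36.06244659423828, 38.18376159667969), 45.0)
tray depth bbox 0.4785747569805994 0.6089139385277831 0.22105785194541291 0.3336753153882308 713
caddy rim ((0.5061252117156982, 0.03598251938819885), (0.19211091101169586, 0.21126389503479004), 3.335340976715088) 1276 0.11851954326548853
lid nan nan nan nan nan nan
350 208 [ 0.725  0.135 -0.001]
345 200 [0.729 0.196 0.004]
355 212 [0.725 0.087 0.004]
340 270 [ 0.548 -0.273  0.017]
380 245 [ 0.657 -0.262  0.066]
sideview obstacles z: coffee machine [ 0.79793947 -0.37558922  0.35569268] [ 0.7524103  -0.29543162  0.05504645] kettle [0.8978601  0.11792531 0.25607275]
```

View pics/crop.png

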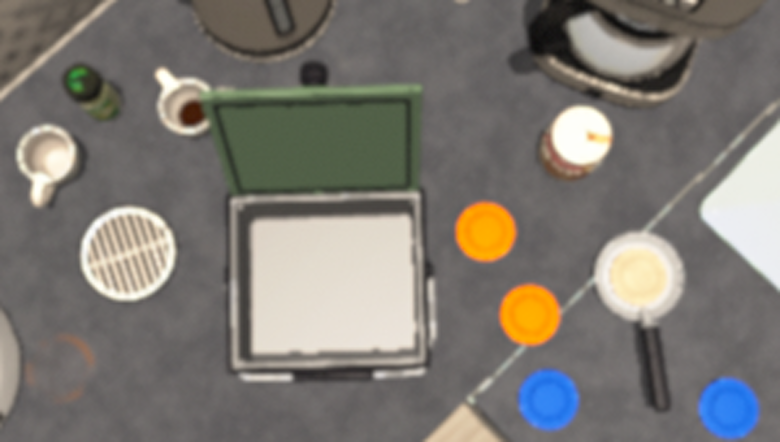

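```bash
cat >> h.py <<'E'
def down(a):
    a=np.radians(a); return R.from_matrix(np.array([[-np.sin(a),np.cos(a),0],[np.cos(a),np.sin(a),0],[0,0,-1]]))
def row(p,Rt,p0=None,R0=None):
    if p0 is None:
        s=r.read_state(); p0=s['ee_pos']; R0=R.from_quat(s['eef_rot'])
    return np.r_[(R0.inv()*Rt).as_rotvec().round(3),(R0.inv().apply(np.array(p)-p0)*1000).round(1)].tolist()
E
python3 - <<'E'
from h import *
s=r.read_state(); p=s['ee_pos']
w=np.array([.44,.1,.27]); print(row(w,down(5)))
g=np.array([.4455,-.325,.14])
print(row(g,down(-82.5),w,down(5)))
E
```

```text
[-0.001, 0.001, 1.075, -364.0, -358.1, -47.7]
[0.0, 0.0, 1.527, -423.9, -31.6, 130.0]
```

Call:
{"fn": "apply_moves", "kwargs": {
  "steps": [
    [0,0,1.075,-364,-358,-48,1],
    [0,0,1.075,-364,-358,-48,1],
    [0,0,1.075,-364,-358,-48,1],
    [0,0,1.075,-364,-358,-48,1],
    [0,0,1.075,-364,-358,-48,1],
    [0,0,1.075,-364,-358,-48,1],
    [0,0,1.075,-364,-358,-48,1],
    [0,0,1.075,-364,-358,-48,1],
    [0,0,1.075,-364,-358,-48,1],
    [0,0,1.075,-364,-358,-48,1],
    [0,0,1.075,-364,-358,-48,1],
    [0,0,1.075,-364,-358,-48,1],
    [0,0,1.075,-364,-358,-48,1],
    [0,0,1.075,-364,-358,-48,1]
  ],
  "force": 55
}}

```text
time: 1.32
ee_pos: [0.4414, 0.0963, 0.271]
eef_rot: [0.678, 0.735, 0.0, 0.0]
ft_force: [0.4, 0.9, -0.3]
width: 0.0869
grip_force: 0.0
```

Call:
{"fn": "apply_moves", "kwargs": {
  "steps": [
    [0,0,1.527,-424,-32,130,1],
    [0,0,1.527,-424,-32,130,1],
    [0,0,1.527,-424,-32,130,1],
    [0,0,1.527,-424,-32,130,1],
    [0,0,1.527,-424,-32,130,1],
    [0,0,1.527,-424,-32,130,1],
    [0,0,1.527,-424,-32,130,1],
    [0,0,1.527,-424,-32,130,1],
    [0,0,1.527,-424,-32,130,1],
    [0,0,1.527,-424,-32,130,1],
    [0,0,1.527,-424,-32,130,1],
    [0,0,1.527,-424,-32,130,1],
    [0,0,1.527,-424,-32,130,1],
    [0,0,1.527,-424,-32,130,1],
    [0,0,1.527,-424,-32,130,1],
    [0,0,1.527,-424,-32,130,1]
  ]
}}

```text
time: 2.65
ee_pos: [0.4459, -0.3234, 0.1407]
eef_rot: [0.998, 0.068, 0.001, -0.0]
ft_force: [0.2, -0.1, 0.2]
width: 0.0871
grip_force: 0.0
```

```bash
python3 - <<'E'
from h import *
s=r.read_state(); print(s['time'],s['ee_pos'],s['joint_positions'].round(3),s['ft_force']); M=R.from_quat(s['eef_rot']).as_matrix(); print(M.round(3),np.degrees(np.arctan2(M[1,1],M[0,1])))
c=cam('side'); im=c['pixels']; cv2.imwrite('pics/s1.png',cv2.resize(im[180:380,200:440,::-1],None,fx=3,fy=3,interpolation=cv2.INTER_CUBIC))
# handle in top original: pixels with height .03-.05 near
P=np.load('top0.npy');X,Y,Z=P[...,0],P[...,1],P[...,2]
m=(X>.36)&(X<.475)&(Y>-.36)&(Y<-.29)&(Z>.03)&(Z<.05); pts=np.stack([X[m],Y[m]],-1).astype(np.float32); print(m.sum(),cv2.minAreaRect(pts)); l=cv2.fitLine(pts,2,0,.01,.01).ravel(); print(l,np.degrees(np.arctan(l[1]/l[0])),'y at .4455',l[3]+(.4455-l[2])*l[1]/l[0])
E
```

```text
2.65 [ 0.44594687 -0.32336482  0.14072891] [-0.222  0.316  0.914  1.803 -0.274  1.155 -0.655] [ 0.1783284  -0.06655873  0.2363361 ]
[[ 0.991  0.136  0.001]
 [ 0.136 -0.991  0.001]
 [ 0.001 -0.001 -1.   ]] -82.19793974281735
242 ((0.4259291887283325, -0.3312705457210541), (0.09901395440101624, 0.020173359662294388), 8.220937728881836)
[ 0.98866135  0.15016219  0.42547464 -0.33008823] 8.636326 y at .4455 -0.3270467
```

View pics/s1.png

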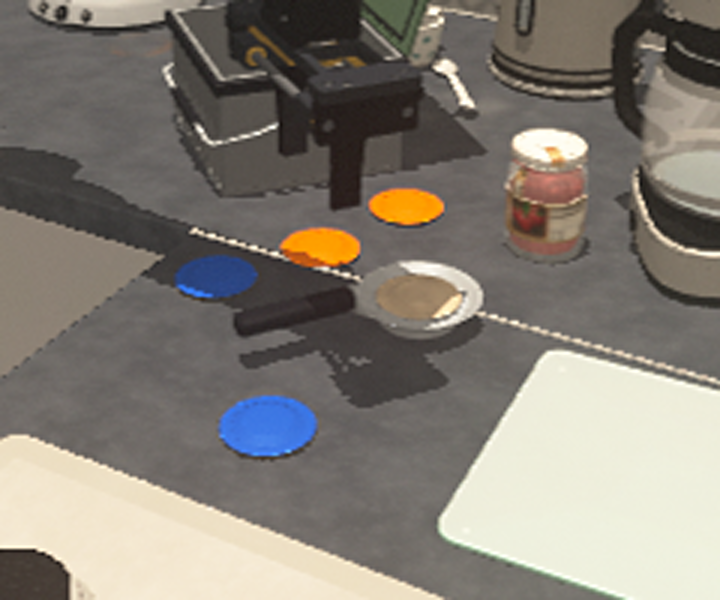

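The side view shows the gripper above the handle (crop (300,310)), with both fingers clear of the discs. The handle yaw is 8.4°, so I go down and pinch it.

```bash
python3 - <<'E'
from h import *
print(row([.4467,-.3284,.014],down(-81.6)))
E
```

```text
[-0.001, -0.001, -0.011, 0.0, 5.0, 126.8]
```

Call:
{"fn": "apply_moves", "kwargs": {
  "steps": [
    [0,0,-0.011,0,5,35,1],
    [0,0,-0.011,0,5,65,1],
    [0,0,-0.011,0,5,90,1],
    [0,0,-0.011,0,5,108,1],
    [0,0,-0.011,0,5,120,1],
    [0,0,-0.011,0,5,127,1],
    [0,0,-0.011,0,5,127,1],
    [0,0,-0.011,0,5,127,0],
    [0,0,-0.011,0,5,127,-0.4],
    [0,0,-0.011,0,5,127,-0.8],
    [0,0,-0.011,0,5,127,-1],
    [0,0,-0.011,0,5,127,-1],
    [0,0,-0.011,0,5,127,-1],
    [0,0,-0.011,0,5,127,-1],
    [0,0,-0.011,0,5,127,-1],
    [0,0,-0.011,0,5,127,-1]
  ],
  "force": 55
}}

```text
time: 4.03
ee_pos: [0.4457, -0.3298, 0.0135]
eef_rot: [0.997, 0.071, -0.0, -0.0]
ft_force: [-0.3, -0.2, -0.3]
width: 0.0349
grip_force: 0.0
```

Call:
{"fn": "apply_moves", "kwargs": {
  "steps": [
    [0,0,0,0,0,0,-1],
    [0,0,0,0,0,0,-1],
    [0,0,0,0,0,0,-1],
    [0,0,0,0,0,0,-1],
    [0,0,0,0,0,0,-1],
    [0,0,0,0,0,0,-1]
  ]
}}

```text
time: 4.53
ee_pos: [0.4457, -0.3298, 0.0135]
eef_rot: [0.997, 0.071, 0.0, -0.0]
ft_force: [-0.1, 0.2, -0.7]
width: 0.0195
grip_force: 54.8
```

Call:
{"fn": "apply_moves", "kwargs": {
  "steps": [
    [0,0,0,0,0,-6,-1],
    [0,0,0,0,0,-15,-1],
    [0,0,0,0,0,-30,-1],
    [0,0,0,0,0,-50,-1],
    [0,0,0,0,0,-75,-1],
    [0,0,0,0,0,-105,-1],
    [0,0,0,0,0,-135,-1],
    [0,0,0,0,0,-165,-1],
    [0,0,0,0,0,-195,-1],
    [0,0,0,0,0,-220,-1],
    [0,0,0,0,0,-240,-1],
    [0,0,0,0,0,-255,-1],
    [0,0,0,0,0,-260,-1],
    [0,0,0,0,0,-260,-1]
  ]
}}

```text
time: 5.7
ee_pos: [0.4458, -0.3302, 0.2748]
eef_rot: [0.997, 0.071, 0.001, 0.0]
ft_force: [0.5, 0.4, -2.5]
width: 0.0191
grip_force: 54.8
```

```bash
python3 - <<'E'
from h import *
s=r.read_state(); print(s['time'],s['ee_pos'],s['joint_positions'].round(3),s['ft_force'],s['torque'],s['width'],s['grip_force'])
c=cam('side'); im=c['pixels']; cv2.imwrite('pics/s2.png',cv2.resize(im[100:340,180:480,::-1],None,fx=2,fy=2,interpolation=cv2.INTER_CUBIC))
# test kinematic orientation model
import itertools
q=s['joint_positions'];M=R.from_quat(s['eef_rot'])
for sg in itertools.product([1,-1],repeat=7):
    A=R.from_euler('ZYZYZYZ',[a*b for a,b in zip(sg,q)]) if 0 else R.identity()
    for ax,a in zip('zyzyzyz',np.array(sg)*q): A=A*R.from_euler(ax,a)
    for off in(0,90,180,270):
        d=(A*R.from_euler('z',off,degrees=True)).inv()*M
        if d.magnitude()<.02: print(sg,off,d.magnitude())
E
```

```text
5.7 [ 0.4458365  -0.33022757  0.2747759 ] [-0.278  0.203  0.972  1.611 -0.17   1.416 -0.719] [ 0.45289531  0.35933378 -2.48083794] [-0.13574799  0.35045839 -0.00622868] 0.01912719001734929 54.808374512940645
(-1, 1, -1, 1, -1, 1, -1) 90 4.979643098258193e-16
(-1, -1, -1, -1, -1, -1, -1) 90 0.003966795814504966
```

View pics/s2.png

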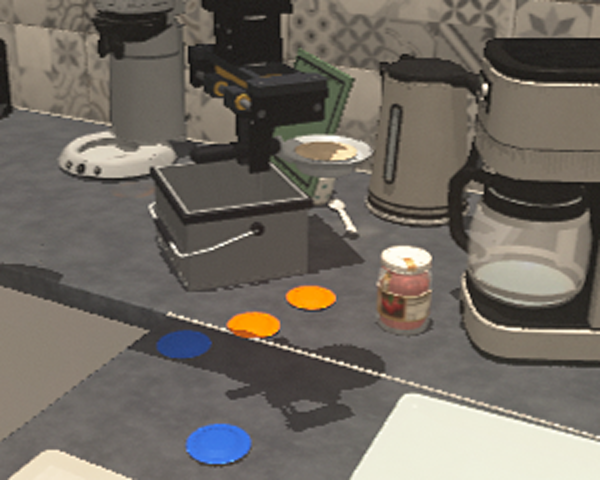

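The holder is held level with the pod in it (crop (325,150)). The joint model fits exactly, so I fit the link lengths and check that the pour pose is reachable.

```bash
cat >> h.py <<'E'
from scipy.optimize import least_squares
LO=np.array([-2.6,-.5,-1.47,.16,-1.27,.06,-2.6]);HI=np.array([2.6,2.12,1.34,2.42,4.41,2.06,2.6])
SG=[-1,1,-1,1,-1,1,-1]
def frames(q):
    A=R.identity();o=[]
    for ax,a in zip('zyzyzyz',np.array(SG)*q): A=A*R.from_euler(ax,a); o.append(A)
    return o
def basis(q):
    F=frames(q); z=[0,0,1];x=[1,0,0]
    return np.stack([z,F[1].apply(z),F[2].apply(x),F[3].apply(z),F[3].apply(x),F[6].apply(z),F[5].apply(x)],1)
D=[([-1.18457118,0.332763,-0.06471288,1.4608222,0.02160436,1.34991481,-0.08851647],[0.24832106,0.57318655,0.22187884]),
([-.222,.316,.914,1.803,-.274,1.155,-.655],[.44595,-.32336,.14073]),([-.278,.203,.972,1.611,-.17,1.416,-.719],[.44584,-.33023,.27478])]
L=np.linalg.lstsq(np.vstack([basis(np.array(q)) for q,_ in D]+[1e-4*np.eye(7)]),np.concatenate([p for _,p in D]+[np.zeros(7)]),rcond=None)[0]
def fk(q): return basis(q)@L, frames(q)[6]*R.from_euler('z',90,degrees=True)
def ik(p,Rt,q0):
    def f(q):
        a,b=fk(q); return np.r_[(a-p)*20,(b.inv()*Rt).as_rotvec()*5,(q-q0)*.02]
    s=least_squares(f,np.clip(q0,LO+.03,HI-.03),bounds=(LO+.02,HI-.02)); a,b=fk(s.x); return s.x,np.linalg.norm(a-p),(b.inv()*Rt).magnitude()
def hold(psi,roll):  # holder yaw psi, rolled about handle (deg)
    h=np.array([np.cos(np.radians(psi)),np.sin(np.radians(psi)),0]); return R.from_rotvec(h*np.radians(roll))*down(-90+psi)
E
python3 - <<'E'
from h import *
print('L',L.round(4)); 
for q,p in D: print((fk(np.array(q))[0]-p).round(4))
q=r.read_state()['joint_positions']
for psi in(0,8,20):
  for roll in(0,-50,-100,-115):
    Rt=hold(psi,roll); h=R.from_euler('z',psi,degrees=True).apply([1,0,0])
    dish=np.array([.506,.036+.03,.28]); g=dish-.085*h  # grasp point
    p=g+.019*Rt.apply([0,0,1]); x,e,a=ik(p,Rt,q); q1=x
    print(psi,roll,p.round(3),x.round(2),round(e,4),round(a,3))
E
```

```text
L [-6.4099e+00  2.8910e-01  5.8300e-02  4.7410e-01 -3.7300e-02 -6.4451e+00
  4.6000e-03]
[-0.0452  0.0161 -0.0005]
[-0.0021 -0.0036 -0.0002]
[0.0054 0.0094 0.0008]
0 0 [0.421 0.066 0.261] [-0.48 -0.34  0.3   2.11  0.1   1.35 -1.8 ] 0.0 0.001
0 -50 [0.421 0.051 0.268] [ 1.34  1.04  0.79  0.28 -0.65  1.77 -0.03] 0.0076 0.755
0 -100 [0.421 0.047 0.283] [ 1.39  1.03  0.85  0.28 -0.69  1.79 -0.01] 0.0164 1.626
0 -115 [0.421 0.049 0.288] [ 1.41  1.03  0.88  0.28 -0.72  1.8  -0.01] 0.0191 1.887
8 0 [0.422 0.054 0.261] [-0.48 -0.35  0.32  2.12  0.11  1.36 -1.64] 0.0 0.001
8 -50 [0.424 0.04  0.268] [ 1.21  1.04  0.71  0.28 -0.57  1.77 -0.04] 0.0077 0.766
8 -100 [0.424 0.036 0.283] [ 1.26  1.04  0.82  0.28 -0.66  1.79 -0.01] 0.0165 1.636
8 -115 [0.424 0.037 0.288] [ 1.28  1.03  0.8   0.28 -0.65  1.8  -0.02] 0.0192 1.897
20 0 [0.426 0.037 0.261] [-0.49 -0.34  0.36  2.11  0.12  1.36 -1.39] 0.0 0.001
20 -50 [0.431 0.023 0.268] [ 1.02  1.05  0.63  0.28 -0.5   1.77 -0.04] 0.0079 0.781
20 -100 [0.433 0.019 0.283] [ 1.07  1.04  0.68  0.28 -0.54  1.79 -0.02] 0.0167 1.652
20 -115 [0.432 0.021 0.288] [ 1.08  1.03  0.73  0.28 -0.59  1.79 -0.02] 0.0193 1.913
```

```bash
cat >> h.py <<'E'
import json,os
def log():
    s=r.read_state(); open('log.jsonl','a').write(json.dumps([s['joint_positions'].tolist(),s['ee_pos'].tolist()])+'\n'); return s
def tgt(dish,psi,roll):
    Rt=hold(psi,roll); h=R.from_euler('z',psi,degrees=True).apply([1,0,0]); return np.array(dish)-.085*h+.019*Rt.apply([0,0,1]),Rt
E
python3 - <<'E'
from h import *
for q,p in [D[0]]: open('log.jsonl','a').write(json.dumps([q,p])+'\n')
log(); p,Rt=tgt([.506,.066,.30],8,0); a=row(p,Rt); print(a)
p2,R2=tgt([.506,.066,.30],8,-50); print(row(p2,R2,p,Rt))
E
```

```text
[-0.0, -0.0, 0.002, 30.7, -383.5, -7.4]
[-0.873, -0.0, 0.0, -0.0, 14.6, -6.8]
```

Call:
{"fn": "apply_moves", "kwargs": {
  "steps": [
    [0,0,0,0.8,-10,0,-1],
    [0,0,0,2.4,-30,-1,-1],
    [0,0,0,4.4,-55,-1,-1],
    [0,0,0,6.4,-80,-2,-1],
    [0,0,0,8.8,-110,-2,-1],
    [0,0,0,11.2,-140,-3,-1],
    [0,0,0,13.6,-170,-3,-1],
    [0,0,0,16,-200,-4,-1],
    [0,0,0,18.4,-230,-4,-1],
    [0,0,0,20.8,-260,-5,-1],
    [0,0,0,23,-290,-6,-1],
    [0,0,0,25,-315,-6,-1],
    [0,0,0,27,-340,-7,-1],
    [0,0,0,29,-360,-7,-1],
    [0,0,0,30,-375,-7,-1],
    [0,0,0,30.7,-383,-7,-1],
    [0,0,0,30.7,-383,-7,-1]
  ]
}}

```text
time: 7.17
ee_pos: [0.4213, 0.055, 0.2794]
eef_rot: [0.997, 0.072, -0.001, 0.0]
ft_force: [0.3, 0.3, -1.9]
width: 0.0192
grip_force: 54.8
```

```bash
python3 - <<'E'
from h import *
s=log(); print(s['ee_pos'],s['joint_positions'].round(2))
E
```

```text
[0.42131047 0.05496502 0.27939153] [-0.74 -0.19  0.44  1.88  0.08  1.44 -1.74]
```

Call:
{"fn": "apply_moves", "kwargs": {
  "steps": [
    [-0.05,0,0,0,1,0,-1],
    [-0.12,0,0,0,2,0,-1],
    [-0.2,0,0,0,4,0,-1],
    [-0.3,0,0,0,6,-1,-1],
    [-0.4,0,0,0,7,-1.5,-1],
    [-0.5,0,0,0,9,-2,-1],
    [-0.55,0,0,0,10,-3,-1],
    [-0.6,0,0,0,11,-3,-1],
    [-0.6,0,0,0,11,-3,-1]
  ]
}}

```text
time: 7.92
ee_pos: [0.4231, 0.0428, 0.2822]
eef_rot: [0.952, 0.069, 0.02, 0.297]
ft_force: [-0.9, 0.1, -2.1]
width: 0.02
grip_force: 54.8
```

```bash
python3 - <<'E'
from h import *
s=log(); print(s['ee_pos'],s['joint_positions'].round(2)); print(R.from_quat(s['eef_rot']).as_matrix().round(3))
d=[json.loads(l) for l in open('log.jsonl')]
d+=[(D[1][0],D[1][1])]
def basis2(q):
    F=frames(np.array(q)); e=np.eye(3); c=[e[2],F[0].apply(e[0]),F[0].apply(e[1])]
    for i in(1,3): c+=[F[i].apply(e[0]),F[i].apply(e[1]),F[i].apply(e[2])]
    c+=[F[5].apply(e[0]),F[6].apply(e[2])]; return np.stack(c,1)
A=np.vstack([basis2(q) for q,_ in d]); b=np.concatenate([p for _,p in d])
L=np.linalg.lstsq(np.vstack([A,2e-3*np.eye(A.shape[1])]),np.r_[b,np.zeros(A.shape[1])],rcond=None)[0]; print(L.round(4),(A@L-b).round(4).reshape(-1,3))
E
```

```text
[0.42313712 0.04281815 0.28218908] [-0.84 -0.03  0.19  1.88  0.52  1.61 -2.14]
[[ 0.99   0.119  0.079]
 [ 0.143 -0.815 -0.562]
 [-0.003  0.568 -0.823]]
[ 2.582e-01  2.000e-04 -1.090e-02 -0.000e+00 -1.090e-02  4.486e-01
  0.000e+00 -2.390e-02  4.908e-01  9.000e-04  3.518e-01] [[ 0.     -0.     -0.    ]
 [ 0.      0.0001  0.0001]
 [-0.      0.     -0.    ]
 [-0.      0.      0.    ]
 [-0.     -0.0001 -0.    ]]
```

```bash
cat >> h.py <<'E'
L=np.array([.2582,.0002,-.0109,0,-.0109,.4486,0,-.0239,.4908,.0009,.3518])
def basis(q):
    F=frames(np.array(q)); e=np.eye(3); c=[e[2],F[0].apply(e[0]),F[0].apply(e[1])]
    for i in(1,3): c+=[F[i].apply(e[0]),F[i].apply(e[1]),F[i].apply(e[2])]
    c+=[F[5].apply(e[0]),F[6].apply(e[2])]; return np.stack(c,1)
E
python3 - <<'E'
from h import *
q0=r.read_state()['joint_positions']; print((fk(q0)[0]-r.read_state()['ee_pos']).round(4))
for psi in(0,10,20,35,50):
  q=q0
  for roll in(-35,-50,-65,-80,-95,-110):
    dish=np.array([.506,.066,.30]); p,Rt=tgt(dish,psi,roll); q,e,a=ik(p,Rt,q)
    if roll<-60: print(psi,roll,p.round(3),q.round(2),round(e,4),round(a,3))
E
```

```text
[ 0.0001  0.     -0.    ]
0 -65 [0.421 0.049 0.292] [-0.95  0.3   0.18  1.8   0.71  1.9  -2.41] 0.0 0.0
0 -80 [0.421 0.047 0.297] [-0.99  0.45  0.2   1.81  0.81  2.   -2.46] 0.0 0.0
0 -95 [0.421 0.047 0.302] [-1.12  0.61  0.35  1.84  0.86  2.04 -2.47] 0.0 0.0
0 -110 [0.421 0.048 0.306] [-1.24  0.81  0.52  1.87  0.89  2.04 -2.45] 0.0 0.0
10 -65 [0.425 0.034 0.292] [-0.96  0.2   0.13  1.93  0.81  1.81 -2.37] 0.0 0.0
10 -80 [0.426 0.033 0.297] [-1.01  0.35  0.14  1.95  0.91  1.91 -2.46] 0.0 0.0
10 -95 [0.426 0.033 0.302] [-1.04  0.5   0.17  1.97  0.99  2.01 -2.54] 0.0 0.0
10 -110 [0.425 0.034 0.306] [-1.16  0.69  0.34  1.99  1.03  2.04 -2.58] 0.0 0.0
20 -65 [0.432 0.021 0.292] [-0.96  0.09  0.09  2.06  0.91  1.73 -2.31] 0.0 0.0
20 -80 [0.433 0.019 0.297] [-1.01  0.24  0.09  2.09  1.02  1.83 -2.45] 0.0 0.0
20 -95 [0.433 0.019 0.302] [-1.04  0.41  0.12  2.11  1.1   1.94 -2.57] 0.0 0.0
20 -110 [0.432 0.02  0.306] [-1.49  0.73  0.65  2.14  1.03  1.78 -2.58] 0.0 0.0
35 -65 [0.446 0.003 0.292] [-0.94 -0.1   0.03  2.24  1.05  1.57 -2.21] 0.0 0.0
35 -80 [0.447 0.002 0.297] [-0.99  0.07  0.01  2.29  1.19  1.69 -2.42] 0.0 0.0
35 -95 [0.447 0.002 0.302] [-1.61  0.34  0.67  2.35  1.21  1.65 -2.58] 0.0 0.0
35 -110 [0.447 0.003 0.306] [-1.95  1.05  1.08  2.35  0.95  1.24 -2.58] 0.0 0.0
50 -65 [ 0.465 -0.01   0.292] [-0.91 -0.3   0.03  2.4   1.19  1.37 -2.06] 0.0 0.0
50 -80 [ 0.466 -0.011  0.297] [ 0.66 -0.37 -1.45  2.4   1.21  1.14 -2.28] 0.0049 0.027
50 -95 [ 0.466 -0.011  0.302] [ 0.18  0.42 -1.17  2.4   1.7   2.04 -2.57] 0.0113 0.063
50 -110 [ 0.465 -0.011  0.306] [-0.2   0.38 -0.73  2.4   1.73  2.04 -2.58] 0.0287 0.15
```

```bash
python3 - <<'E'
from h import *
q0=r.read_state()['joint_positions']
def margin(p,Rt,q):
    m=(LO+HI)/2; w=(HI-LO)/2
    def f(x):
        a,b=fk(x); return np.r_[(a-p)*50,(b.inv()*Rt).as_rotvec()*10,.03*((x-m)/w)**4]
    s=least_squares(f,q,bounds=(LO+.01,HI-.01)); a,b=fk(s.x); return s.x,np.linalg.norm(a-p),(1-abs((s.x-m)/w)).min()
for psi in(-60,-40,-20,0,10):
  for z in (.26,.32):
    q=q0;o=[]
    for roll in(-20,-35,-50,-65,-80,-95,-110):
      p,Rt=tgt([.506,.066,z],psi,roll); q,e,g=margin(p,Rt,q); o.append((roll,round(e,3),round(g,2)))
    print(psi,z,o[-3:],q.round(2))
E
```

```text
-60 0.26 [(-80, np.float64(0.043), np.float64(0.01)), (-95, np.float64(0.05), np.float64(0.01)), (-110, np.float64(0.041), np.float64(0.01))] [-1.33  1.7   1.33  1.46  0.34  2.05 -1.4 ]
-60 0.32 [(-80, np.float64(0.05), np.float64(0.01)), (-95, np.float64(0.051), np.float64(0.01)), (-110, np.float64(0.038), np.float64(0.01))] [-1.32  1.61  1.33  1.5   0.47  2.05 -1.37]
-40 0.26 [(-80, np.float64(0.012), np.float64(0.01)), (-95, np.float64(0.016), np.float64(0.01)), (-110, np.float64(0.013), np.float64(0.01))] [-1.35  1.63  1.33  1.47  0.27  2.05 -1.61]
-40 0.32 [(-80, np.float64(0.018), np.float64(0.01)), (-95, np.float64(0.018), np.float64(0.01)), (-110, np.float64(0.013), np.float64(0.01))] [-1.35  1.52  1.33  1.49  0.4   2.05 -1.59]
-20 0.26 [(-80, np.float64(0.0), np.float64(0.15)), (-95, np.float64(0.0), np.float64(0.12)), (-110, np.float64(0.0), np.float64(0.12))] [-1.43  1.4   1.12  1.6   0.4   1.94 -1.93]
-20 0.32 [(-80, np.float64(0.0), np.float64(0.1)), (-95, np.float64(0.0), np.float64(0.09)), (-110, np.float64(0.0), np.float64(0.1))] [-1.44  1.3   1.16  1.63  0.5   1.96 -1.89]
0 0.26 [(-80, np.float64(0.0), np.float64(0.15)), (-95, np.float64(0.0), np.float64(0.16)), (-110, np.float64(0.0), np.float64(0.16))] [-1.61  1.24  1.02  1.86  0.55  1.69 -2.17]
0 0.32 [(-80, np.float64(0.0), np.float64(0.16)), (-95, np.float64(0.0), np.float64(0.17)), (-110, np.float64(0.0), np.float64(0.17))] [-1.61  1.08  1.03  1.89  0.69  1.75 -2.16]
10 0.26 [(-80, np.float64(0.0), np.float64(0.12)), (-95, np.float64(0.0), np.float64(0.13)), (-110, np.float64(0.0), np.float64(0.13))] [-1.72  1.23  1.04  2.    0.6   1.53 -2.25]
10 0.32 [(-80, np.float64(0.0), np.float64(0.13)), (-95, np.float64(0.0), np.float64(0.13)), (-110, np.float64(0.0), np.float64(0.12))] [-1.69  1.    1.02  2.02  0.78  1.64 -2.28]
```

```bash
python3 - <<'E'
from h import *
p,Rt=tgt([.506,.066,.31],-3,-62); print(row(p,Rt)); p2,R2=tgt([.506,.066,.31],-3,-85); print(row(p2,R2,p,Rt))
E
```

```text
[-0.477, -0.145, 0.134, -1.4, 1.5, -21.9]
[-0.401, 0.0, 0.0, -0.0, 7.4, -1.5]
```

Call:
{"fn": "apply_moves", "kwargs": {
  "steps": [
    [-0.08,-0.024,0.022,0,0,-4,-1],
    [-0.16,-0.048,0.045,0,0,-7,-1],
    [-0.24,-0.072,0.067,-1,1,-11,-1],
    [-0.32,-0.097,0.089,-1,1,-15,-1],
    [-0.4,-0.121,0.112,-1,1,-18,-1],
    [-0.477,-0.145,0.134,-1.4,1.5,-22,-1],
    [-0.477,-0.145,0.134,-1.4,1.5,-22,-1],
    [-0.477,-0.145,0.134,-1.4,1.5,-22,-1],
    [-0.477,-0.145,0.134,-1.4,1.5,-22,-1]
  ]
}}

```text
time: 8.67
ee_pos: [0.4208, 0.0528, 0.3027]
eef_rot: [0.859, -0.024, -0.013, 0.512]
ft_force: [1.4, -0.3, -2.1]
width: 0.0191
grip_force: 54.9
```

```bash
python3 - <<'E'
from h import *
s=log(); print(s['ee_pos'],s['joint_positions'].round(2),s['ft_force'],s['width']);c=cam('top'); im=c['pixels']; cv2.imwrite('pics/t3.png',cv2.resize(im[90:290,150:450,::-1],None,fx=2.6,fy=2.6,interpolation=cv2.INTER_CUBIC))
p,Rt=tgt([.506,.066,.31],-3,-62); print(row(p,Rt))
for ro in(-88,-110):
    p2,R2=tgt([.506,.066,.32],-3,ro); print(row(p2,R2))
E
```

```text
[0.42084907 0.05281828 0.30269739] [-0.92  0.29  0.17  1.75  0.67  1.92 -2.4 ] [ 1.35867699 -0.31760612 -2.10477253] 0.01914909542095911
[-0.008, 0.001, -0.004, -0.6, -2.1, 0.2]
[-0.462, 0.001, -0.004, -0.5, 15.0, -6.6]
[-0.846, 0.002, -0.004, -0.5, 20.8, -11.0]
```

View pics/t3.png

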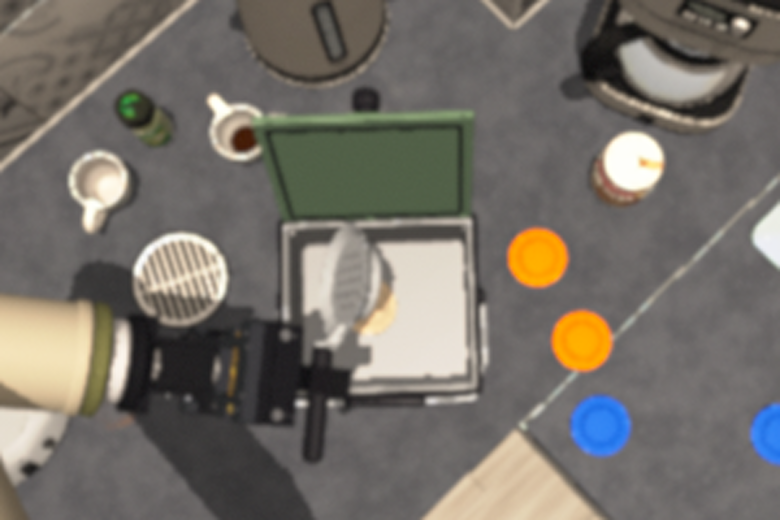

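The dish appears empty at crop (350,275), and a beige disc shows inside the caddy at (380,305). I check its depth.

```bash
python3 - <<'E'
from h import *
c=cam('top'); P=cloud(c); hsv=cv2.cvtColor(c['pixels'],cv2.COLOR_RGB2HSV)
m=np.zeros((400,640),bool); m[165:245,255:340]=1; m&=(hsv[...,0]>8)&(hsv[...,0]<30)&(hsv[...,1]>50)&(hsv[...,2]>120)
Q=P[m]; print(m.sum(),np.nanmin(Q,0),np.nanmedian(Q,0),np.nanmax(Q,0))
q=r.read_state()['joint_positions']
for psi in (-3,10,27,45): # tray place IK
    p,Rt=tgt([.542,.277,.034+.05],psi,0); print(psi,p.round(3),[np.round(t,3) for t in ik(p,Rt,q)])
E
```

```text
159 [0.46917207 0.02372151 0.00231883] [0.51173373 0.04060614 0.01221099] [0.55254245 0.07128762 0.32438986]
-3 [0.457 0.281 0.065] [array([-0.694,  0.286,  0.065,  1.874, -0.022,  0.983, -2.243]), np.float64(0.0), np.float64(0.0)]
10 [0.458 0.262 0.065] [array([-0.652,  0.268,  0.052,  1.896, -0.017,  0.978, -1.989]), np.float64(0.0), np.float64(0.0)]
27 [0.466 0.238 0.065] [array([-0.589,  0.26 ,  0.033,  1.906, -0.01 ,  0.976, -1.651]), np.float64(0.0), np.float64(0.0)]
45 [0.482 0.217 0.065] [array([-5.080e-01,  2.700e-01, -2.000e-03,  1.892e+00,  1.000e-03,
        9.790e-01, -1.295e+00]), np.float64(0.0), np.float64(0.0)]
```

The pod lies on the caddy floor at about (0.51, 0.04), z 0.012. Next I roll the holder level and move it toward the tray.

```bash
python3 - <<'E'
from h import *
s=r.read_state(); print(s['joint_positions'].round(2))
p,Rt=tgt([.506,.075,.31],-3,0); print(row(p,Rt)); p2,R2=tgt([.542,.277,.20],-3,0); print(row(p2,R2,p,Rt))
E
```

```text
[-0.92  0.29  0.17  1.75  0.67  1.92 -2.41]
[1.075, -0.002, -0.004, -1.1, -23.3, -17.6]
[0.0, 0.0, 0.0, 25.4, -203.6, 110.0]
```

Call:
{"fn": "apply_moves", "kwargs": {
  "steps": [
    [0.1,0,0,0,-2,-2,-1],
    [0.2,0,0,0,-4,-3,-1],
    [0.3,0,0,0,-6,-5,-1],
    [0.4,0,0,0,-9,-7,-1],
    [0.5,0,0,0,-11,-8,-1],
    [0.6,0,0,-1,-13,-10,-1],
    [0.7,0,0,-1,-15,-12,-1],
    [0.8,0,-0.004,-1,-17,-13,-1],
    [0.9,0,-0.004,-1,-19,-15,-1],
    [1.0,-0.002,-0.004,-1,-22,-16,-1],
    [1.075,-0.002,-0.004,-1,-23,-18,-1],
    [1.075,-0.002,-0.004,-1,-23,-18,-1],
    [1.075,-0.002,-0.004,-1,-23,-18,-1],
    [1.075,-0.002,-0.004,-1,-23,-18,-1]
  ]
}}

```text
time: 9.93
ee_pos: [0.4208, 0.0807, 0.291]
eef_rot: [1.0, -0.025, -0.0, 0.002]
ft_force: [-0.4, 0.8, -2.1]
width: 0.0192
grip_force: 54.8
```

Call:
{"fn": "apply_moves", "kwargs": {
  "steps": [
    [0,0,0,2,-15,0,-1],
    [0,0,0,5,-40,0,-1],
    [0,0,0,9,-70,2,-1],
    [0,0,0,12,-100,5,-1],
    [0,0,0,16,-130,15,-1],
    [0,0,0,20,-160,30,-1],
    [0,0,0,23,-182,50,-1],
    [0,0,0,25,-196,72,-1],
    [0,0,0,25,-204,92,-1],
    [0,0,0,25,-204,105,-1],
    [0,0,0,25,-204,110,-1],
    [0,0,0,25,-204,110,-1],
    [0,0,0,25,-204,110,-1]
  ]
}}

```text
time: 11.02
ee_pos: [0.4563, 0.2831, 0.1804]
eef_rot: [1.0, -0.025, -0.0, 0.002]
ft_force: [0.3, 0.4, -2.1]
width: 0.0192
grip_force: 54.8
```

```bash
python3 - <<'E'
from h import *
s=log(); print(s['ee_pos'],s['joint_positions'].round(2),s['ft_force'],s['torque'],s['width']); M=R.from_quat(s['eef_rot']).as_matrix(); print(M.round(3).tolist())
# tray from the first picture & t3
im=cv2.imread('pics/top0.png'); hsv=cv2.cvtColor(im,cv2.COLOR_BGR2HSV); c=cam('top')
m=np.zeros((400,640),np.uint8); m[170:225,192:247]=(hsv[170:225,192:247,2]>110)*1
k=max(cv2.findContours(m,0,1)[0],key=cv2.contourArea); e=cv2.minEnclosingCircle(k); print('tray',e,plane(c,*e[0],.012))
im=c['pixels']; P=cloud(c); X,Y,Z=[P[...,i] for i in range(3)]
m=(X>.47)&(X<.62)&(Y>.2)&(Y<.36)&(Z>.13)&(Z<.215); print(m.sum(),np.percentile(X[m],[0,1,50,99,100]),np.percentile(Y[m],[0,1,50,99,100]),np.median(Z[m]))
k=max(cv2.findContours(m.astype(np.uint8),0,1)[0],key=cv2.contourArea); e=cv2.minEnclosingCircle(k); print(e,plane(c,*e[0],.19), s['ee_pos'][2]+.019-.034+.023)
cv2.imwrite('pics/t4.png',cv2.resize(im[90:290,130:380,::-1],None,fx=2.8,fy=2.8,interpolation=cv2.INTER_CUBIC))
E
```

```text
[0.45628363 0.28311626 0.18038742] [-0.84  0.17  0.22  1.76 -0.04  1.22 -2.23] [ 0.29250631  0.41743356 -2.13266027] [-0.06370748  0.31739996 -0.01045167] 0.019170943311816332
[[0.999, -0.051, -0.001], [-0.051, -0.999, -0.004], [-0.001, 0.004, -1.0]]
tray ((218.8411407470703, 197.21571350097656), 19.477157592773438) [0.54058119 0.27633851 0.012     ]
1151 [0.49592706 0.50137917 0.5443332  0.58861991 0.59142196] [0.22969878 0.23247726 0.2808269  0.32598854 0.32938099] 0.1826503733810425
((199.0, 187.5), 19.981340408325195) [0.54180681 0.27849353 0.19      ] 0.18838742109014406
```

View pics/t4.png

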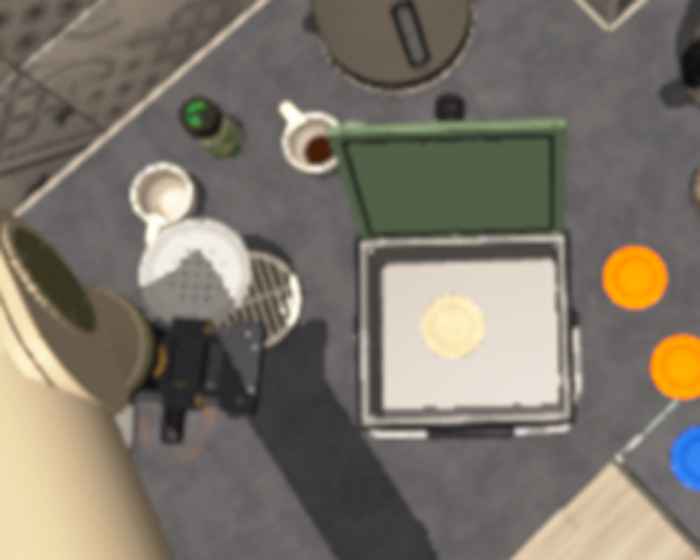

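The pod sits in the caddy at crop (452,327), and the empty holder is level over the tray. It needs (-1, -2) mm of correction and 162 mm of descent.

Call:
{"fn": "apply_moves", "kwargs": {
  "steps": [
    [-0.004,0,0,-1,2,20,-1],
    [-0.004,0,0,-1,2,50,-1],
    [-0.004,0,0,-1,2,80,-1],
    [-0.004,0,0,-1,2,105,-1],
    [-0.004,0,0,-1,2,125,-1],
    [-0.004,0,0,-1,2,140,-1],
    [-0.004,0,0,-1,2,150,-1],
    [-0.004,0,0,-1,2,156,-1],
    [-0.004,0,0,-1,2,160,-1],
    [-0.004,0,0,-1,2,162,-1],
    [-0.004,0,0,-1,2,162,-1],
    [-0.004,0,0,-1,2,162,-1]
  ]
}}

```text
time: 12.07
ee_pos: [0.4557, 0.2805, 0.019]
eef_rot: [1.0, -0.026, 0.0, 0.003]
ft_force: [-0.7, 0.4, -3.1]
width: 0.0193
grip_force: 54.8
```

```bash
python3 - <<'E'
from h import *
s=log(); print(s['ee_pos'],s['joint_positions'].round(2),s['ft_force'],s['torque'],s['width']); M=R.from_quat(s['eef_rot']).as_matrix(); print(M.round(3).tolist())
c=cam('top');im=c['pixels']; P=cloud(c); X,Y,Z=[P[...,i] for i in range(3)]
m=(X>.47)&(X<.62)&(Y>.2)&(Y<.36)&(Z>.017)&(Z<.034); print('dish',m.sum(),X[m].min()+X[m].max(),Y[m].min()+Y[m].max())
cv2.imwrite('pics/t5.png',cv2.resize(im[150:250,170:290,::-1],None,fx=5,fy=5,interpolation=cv2.INTER_CUBIC))
E
```

```text
[0.45570958 0.2804529  0.0189601 ] [-0.82  0.35  0.2   1.91 -0.08  0.89 -2.19] [-0.72911284  0.44582168 -3.11901475] [-0.03752385  0.28784841  0.00907235] 0.019301637075003746
[[0.999, -0.051, -0.0], [-0.051, -0.999, -0.006], [0.0, 0.006, -1.0]]
dish 837 1.1161759142905814 0.5831322603151806
```

View pics/t5.png

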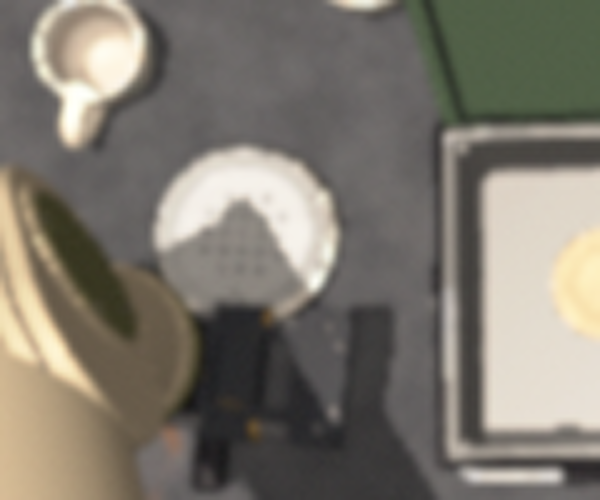

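The holder is in the tray with the rim concentric, so I lower it the last 1.5 mm, release, and go up.

Call:
{"fn": "apply_moves", "kwargs": {
  "steps": [
    [0.005,0,0,0,0,1.5,-1],
    [0.005,0,0,0,0,1.5,-1],
    [0.005,0,0,0,0,1.5,-0.5],
    [0.005,0,0,0,0,1.5,0],
    [0.005,0,0,0,0,1.5,0.3],
    [0.005,0,0,0,0,1.5,0.3],
    [0.005,0,0,0,0,1.5,0.3],
    [0.005,0,0,0,0,1.5,0.3],
    [0.005,0,0,0,0,1.5,0.3],
    [0.005,0,0,0,0,1.5,0.3]
  ]
}}

```text
time: 12.95
ee_pos: [0.4552, 0.2801, 0.0166]
eef_rot: [1.0, -0.026, -0.0, 0.001]
ft_force: [0.3, 0.8, 0.2]
width: 0.0546
grip_force: 0.0
```

Call:
{"fn": "apply_moves", "kwargs": {
  "steps": [
    [0,0,0,0,0,-8,0.3],
    [0,0,0,0,0,-25,0.3],
    [0,0,0,0,0,-55,0.3],
    [0,0,0,0,0,-90,0.3],
    [0,0,0,0,0,-130,0.3],
    [0,0,0,0,0,-170,0.3],
    [0,0,0,0,0,-210,0.3],
    [0,0,0,0,0,-250,0.3],
    [0,0,0,0,0,-290,0.3],
    [0,0,0,0,0,-320,0.3],
    [0,0,0,0,0,-340,0.3],
    [0,0,0,0,0,-350,0.3],
    [0,0,0,0,0,-350,0.3]
  ]
}}

```text
time: 14.03
ee_pos: [0.456, 0.281, 0.3689]
eef_rot: [1.0, -0.026, 0.001, -0.0]
ft_force: [0.1, 0.3, -0.1]
width: 0.0565
grip_force: 0.0
```

```bash
python3 - <<'E'
from h import *
s=log(); print(s['ee_pos'],s['joint_positions'].round(2),s['width'])
c=cam('top');im=c['pixels']; P=cloud(c); X,Y,Z=[P[...,i] for i in range(3)]
m=(X>.48)&(X<.61)&(Y>.21)&(Y<.35)&(Z>.018)&(Z<.034); print('dish',m.sum(),(X[m].min()+X[m].max())/2,(Y[m].min()+Y[m].max())/2)
hsv=cv2.cvtColor(im,cv2.COLOR_RGB2HSV)
m=(X>.6)&(X<.72)&(Y>-.12)&(Y<.2)&(Z>.13)&(Z<.32)&(hsv[...,0]>35)&(hsv[...,0]<85)&(hsv[...,1]>40); A=np.c_[X[m],Y[m],Z[m]]; print('lid',m.sum(),A.min(0),A.max(0)); n=np.linalg.svd(A-A.mean(0),full_matrices=False)[2][2]; print('normal',n,A.mean(0))
m=(X>.66)&(X<.73)&(Y>0)&(Y<.1)&(Z>.2); print('knob',P[m].mean(0),P[m].max(0),P[m].min(0))
cv2.imwrite('pics/t6.png',cv2.resize(im[90:290,130:380,::-1],None,fx=2.8,fy=2.8,interpolation=cv2.INTER_CUBIC))
E
```

```text
[0.45597045 0.28099534 0.36894561] [-0.85  0.09  0.23  1.45 -0.02  1.6  -2.24] 0.056519698501373776
dish 786 0.5396401139878236 0.2767150558602474
lid 3043 [ 0.60009449 -0.05594379  0.13043264] [0.67554018 0.14268732 0.29398548]
normal [-0.94203627 -0.05468152  0.33102507] [0.63166299 0.04131044 0.22433768]
knob [0.68017932 0.04330633 0.26111635] [0.69429686 0.05916139 0.29244624] [0.66004236 0.00084887 0.24796074]
```

View pics/t6.png

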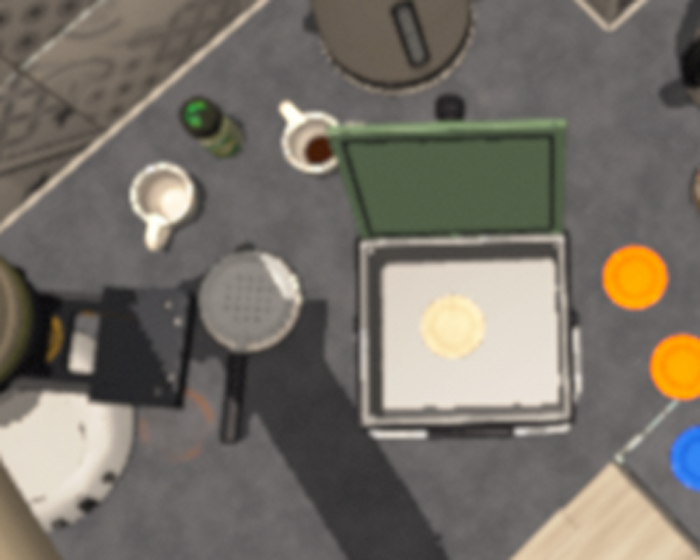

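The holder stands centred in the tray: dish at (0.540, 0.277), tray at (0.542, 0.277). Now for the lid, I check the free space behind it.

```bash
python3 - <<'E'
from h import *
for n in('top','side'):
    P=np.load(n+'0.npy').reshape(-1,3); P=P[~np.isnan(P).any(1)]
    H=np.full((8,10),np.nan)
    for i in range(8):
        for j in range(10):
            m=(abs(P[:,0]-(.62+.05*i))<.025)&(abs(P[:,1]-(.3-.05*j))<.025); H[i,j]=P[m,2].max() if m.any() else np.nan
    print(n);print(H.round(2))
s=r.read_state(); p=np.array([.735,.1,.40]); Rt=down(-90); print(row(p,Rt),ik(p,Rt,s['joint_positions'])); p2=np.array([.735,.1,.245]); print(row(p2,Rt,p,Rt),ik(p2,Rt,s['joint_positions']))
E
```

```text
top
[[0.01 0.01 0.01 0.28 0.28 0.27 0.27 0.25 0.01 0.01]
 [0.01 0.06 0.06 0.29 0.29 0.29 0.29 0.29 0.   0.  ]
 [0.11 0.06 0.06 0.01  nan  nan  nan 0.01 0.01 0.01]
 [0.01 0.05 0.05 0.19 0.2  0.01 0.01 0.01 0.01 0.18]
 [0.01 0.24 0.26 0.26 0.26 0.25 0.01 0.01 0.01 0.01]
 [0.48 0.24 0.26 0.26 0.26 0.26 0.24 0.01 0.48 0.45]
 [0.42 0.41 0.26 0.26 0.26 0.26 0.25 0.44 0.44 0.44]
 [ nan 0.35 0.35  nan 0.   0.24 0.36 0.37  nan  nan]]
side
[[ nan  nan  nan 0.28 0.28 0.26 0.26 0.25 0.01 0.01]
 [ nan  nan 0.01 0.29 0.29 0.29 0.29 0.29 0.   0.  ]
 [ nan 0.05 0.06 0.01 0.01 0.01 0.   0.   0.    nan]
 [0.   0.05 0.01 0.18 0.18 0.   0.    nan 0.   0.18]
 [0.53 0.24 0.26 0.26 0.26 0.24 0.   0.   0.   0.  ]
 [0.56 0.53 0.26 0.26 0.26 0.26 0.   0.   0.57 0.57]
 [0.56 0.56 0.21 0.26 0.26 0.26 0.25  nan 0.5  0.57]
 [ nan 0.56 0.56 0.44 0.03  nan  nan  nan  nan 0.54]]
[0.002, 0.0, -0.052, 288.4, 166.2, -32.9] (array([-0.29679792,  0.64802934,  0.24967005,  0.66159668, -0.15550132,
        1.84384214, -1.70929503]), np.float64(8.789524684500684e-06), 4.742216081761769e-05)
[0.0, 0.0, 0.0, 0.0, 0.0, 155.0] (array([-0.34462525,  0.60217954,  0.2592483 ,  1.05562125, -0.14607926,
        1.50029865, -1.68988759]), np.float64(3.525895435042149e-06), 2.1433541452820886e-05)
```

```bash
python3 - <<'E'
from h import *
s=r.read_state(); p=np.array([.725,-.015,.40]); Rt=down(-90); print(row(p,Rt),ik(p,Rt,s['joint_positions'])[0].round(2)); p2=np.array([.725,-.015,.245]);print(ik(p2,Rt,s['joint_positions'])); p3=np.array([.56,-.015,.245]);print(ik(p3,Rt,s['joint_positions']))
E
```

```text
[0.002, 0.0, -0.052, 284.3, 281.6, -32.7] [-0.17  0.59  0.28  0.75 -0.16  1.81 -1.54]
(array([-0.21876929,  0.56220858,  0.29282673,  1.12017688, -0.15512013,
        1.47972443, -1.52559698]), np.float64(3.4441879290089906e-06), 2.2838926157570995e-05)
(array([-0.44632982,  0.17823648,  0.44807159,  1.625519  , -0.07868612,
        1.35576077, -1.55844622]), np.float64(2.2860345551087187e-06), 1.805455160368683e-05)
```

Call:
{"fn": "apply_moves", "kwargs": {
  "steps": [
    [0,0,0,5,5,-20,-1],
    [0,0,-0.01,25,25,-33,-1],
    [0,0,-0.01,50,50,-33,-1],
    [0,0,-0.02,75,75,-33,-1],
    [0,0,-0.02,100,100,-33,-1],
    [0,0,-0.03,125,125,-33,-1],
    [0,0,-0.03,150,150,-33,-1],
    [0,0,-0.04,175,175,-33,-1],
    [0,0,-0.04,200,200,-33,-1],
    [0,0,-0.05,225,225,-33,-1],
    [0,0,-0.052,250,250,-33,-1],
    [0,0,-0.052,270,270,-33,-1],
    [0,0,-0.052,284,282,-33,-1],
    [0,0,-0.052,284,282,-33,-1],
    [0,0,-0.052,284,282,-33,-1]
  ],
  "force": 20
}}

```text
time: 15.33
ee_pos: [0.7248, -0.0168, 0.3967]
eef_rot: [1.0, -0.001, -0.003, 0.001]
ft_force: [0.2, 0.7, -0.4]
width: 0.0003
grip_force: 0.0
```

Call:
{"fn": "apply_moves", "kwargs": {
  "steps": [
    [0,0,0,0,0,25,-1],
    [0,0,0,0,0,55,-1],
    [0,0,0,0,0,85,-1],
    [0,0,0,0,0,115,-1],
    [0,0,0,0,0,140,-1],
    [0,0,0,0,0,152,-1],
    [0,0,0,0,0,155,-1],
    [0,0,0,0,0,155,-1]
  ]
}}

```text
time: 16.0
ee_pos: [0.7241, -0.0149, 0.2449]
eef_rot: [1.0, 0.001, -0.001, 0.001]
ft_force: [0.2, 0.0, 1.0]
width: 0.0004
grip_force: 0.0
```

Call:
{"fn": "apply_moves", "kwargs": {
  "steps": [
    [0,0,0,-12,0,0,-1],
    [0,0,0,-24,0,0,-1],
    [0,0,0,-36,0,0,-1],
    [0,0,0,-46,0,0,-1],
    [0,0,0,-56,0,0,-1],
    [0,0,0,-66,0,0,-1],
    [0,0,0,-76,0,0,-1],
    [0,0,0,-86,0,0,-1],
    [0,0,0,-96,0,0,-1],
    [0,0,0,-106,0,0,-1],
    [0,0,0,-116,0,0,-1],
    [0,0,0,-126,0,0,-1],
    [0,0,0,-136,0,0,-1],
    [0,0,0,-146,0,0,-1],
    [0,0,0,-154,0,0,-1],
    [0,0,0,-160,0,0,-1],
    [0,0,0,-160,0,0,-1]
  ]
}}

```text
time: 17.42
ee_pos: [0.5643, -0.0159, 0.2465]
eef_rot: [1.0, 0.0, 0.0, 0.001]
ft_force: [1.3, -0.3, 0.5]
width: 0.0003
grip_force: 0.0
```

Call:
{"fn": "apply_moves", "kwargs": {
  "steps": [
    [0,0,0,0,0,-15,-1],
    [0,0,0,0,0,-40,-1],
    [0,0,0,0,0,-70,-1],
    [0,0,0,0,0,-100,-1],
    [0,0,0,-15,0,-110,-1],
    [0,0,0,-40,0,-110,-1],
    [0,0,0,-65,0,-110,-1],
    [0,0,0,-85,0,-110,-1],
    [0,0,0,-100,0,-110,-1],
    [0,0,0,-100,0,-110,-1],
    [0,0,0,-100,0,-110,-1],
    [0,0,0,-100,0,-110,-1]
  ]
}}

```text
time: 18.42
ee_pos: [0.4653, -0.0155, 0.3555]
eef_rot: [1.0, 0.0, -0.0, 0.001]
ft_force: [-0.1, -0.8, -0.9]
width: 0.0006
grip_force: 0.0
```

```bash
python3 - <<'E'
from h import *
s=r.read_state(); print(s['time'],s['ee_pos'],s['ft_force'])
c=cam('top');im=c['pixels']; P=cloud(c); X,Y,Z=[P[...,i] for i in range(3)]
m=(X>.42)&(X<.6)&(Y>-.06)&(Y<.13)&(Z>.09)&(Z<.2); print('lid z',m.sum(),np.percentile(Z[m],[2,50,98]))
A=np.c_[X[m],Y[m],np.ones(m.sum())][abs(Z[m]-np.median(Z[m]))<.008]; print(np.linalg.lstsq(A,Z[m][abs(Z[m]-np.median(Z[m]))<.008],rcond=None)[0])
m=(X>.48)&(X<.61)&(Y>.21)&(Y<.35)&(Z>.018)&(Z<.034); print('dish',m.sum(),(X[m].min()+X[m].max())/2,(Y[m].min()+Y[m].max())/2)
cv2.imwrite('pics/t7.png',cv2.resize(im[90:290,130:430,::-1],None,fx=2.6,fy=2.6,interpolation=cv2.INTER_CUBIC))
E
```

```text
18.4167 [ 0.46525573 -0.01552543  0.35554991] [-0.13700037 -0.75878512 -0.94232991]Traceback (most recent call last):
  File "<stdin>", line 4, in <module>
    return _quantile_unchecked(
        a, q, axis, out, overwrite_input, method, keepdims, weights)
    return _ureduce(a,
                    func=_quantile_ureduce_func,
    ...<5 lines>...
                    overwrite_input=overwrite_input,
                    method=method)
    r = func(a, **kwargs)
    result = _quantile(arr,
                       quantiles=q,
    ...<2 lines>...
                       out=out,
                       weights=wgt)
    slices_having_nans = np.isnan(arr[-1, ...])
                                  ~~~^^^^^^^^^
IndexError: index -1 is out of bounds for axis 0 with size 0
```

Call:
{"fn": "apply_moves", "kwargs": {
  "steps": [
    [0,0,0,0,20,0,-1],
    [0,0,0,0,50,0,-1],
    [0,0,0,0,80,0,-1],
    [0,0,0,0,110,0,-1],
    [0,0,0,0,140,0,-1],
    [0,0,0,0,170,0,-1],
    [0,0,0,0,200,0,-1],
    [0,0,0,0,230,0,-1],
    [0,0,0,0,260,0,-1],
    [0,0,0,0,285,0,-1],
    [0,0,0,0,300,0,-1],
    [0,0,0,0,300,0,-1],
    [0,0,0,0,300,0,-1]
  ]
}}

```text
time: 19.55
ee_pos: [0.465, -0.3163, 0.3553]
eef_rot: [1.0, -0.001, -0.001, 0.002]
ft_force: [0.4, 0.2, -0.6]
width: 0.0004
grip_force: 0.0
```

```bash
python3 - <<'E'
from h import *
s=r.read_state(); print(s['time'],s['ee_pos'],s['ft_force'])
c=cam('top');im=c['pixels']; P=cloud(c); X,Y,Z=[P[...,i] for i in range(3)]
cv2.imwrite('pics/t7.png',cv2.resize(im[90:290,130:430,::-1],None,fx=2.6,fy=2.6,interpolation=cv2.INTER_CUBIC))
m=(X>.42)&(X<.6)&(Y>-.06)&(Y<.13)&(Z>.09)&(Z<.14); print('lid z',m.sum(),np.percentile(Z[m],[2,50,98]))
A=np.c_[X[m],Y[m],np.ones(m.sum())]; print(np.linalg.lstsq(A,Z[m],rcond=None)[0])
m=(X>.48)&(X<.61)&(Y>.21)&(Y<.35)&(Z>.018)&(Z<.034); print('dish',m.sum(),(X[m].min()+X[m].max())/2,(Y[m].min()+Y[m].max())/2)
E
```

```text
19.55 [ 0.46495152 -0.3162721   0.35534968] [ 0.36504607  0.22407544 -0.60180475]
lid z 4473 [0.12442535 0.12842706 0.13208226]
[-0.00367246 -0.00108346  0.13025278]
dish 799 0.5395471304346939 0.2763156962901521
```

View pics/t7.png

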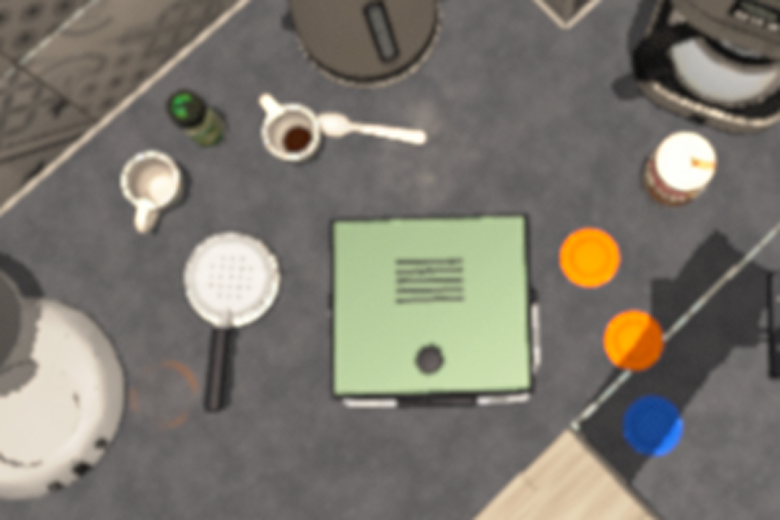

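The lid is shut and flat at z 0.128 (crop (430,305)). The holder stands in the tray at (232,280), the cups, spoon, sugar and jam are undisturbed, and the arm is clear.

```bash
python3 -c "
from bench import r
print(r.close_job())"
```

```text
the job is handed in; nothing more can be done
None
```

I emptied the pod into the caddy, stood the holder upright in the drip tray about 2 mm from its centre, shut the lid, and handed the job in at about 20 s; the hand-in gave no verdict, but the last picture showed all of this except the pod, which was last seen on the caddy floor before the lid was shut, and no cup, spoon, sugar or jam visibly moved.

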